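# Jam the turntable locknut against its bearing cone

### The job

The snack turntable's bearing is adjusted but its locknut is still loose, and turning it now would drag the bearing cone round with it. Slide the flat open-ended spanner onto the cone's two flats, lying flat on the wooden base with its handle beside the rubber stop post, let go of it, then push the locknut's lever clockwise (seen from above) until the nut is fully tight, with the cone staying where it was set. Leave the spanner in place on the flats and do not disturb the other things on the table.

Things in the scene. Friction and masses are not known exactly. Their poses are not given: they have to be found in the camera images.
- base: Fixed round wooden turntable base, disc 340 mm diameter, 16 mm thick. Origin on the disc's axis at table height, z up. On the axis, heights above the wood: bearing cone 0 to 19 mm, locknut 20 to 37 mm (48 mm across corners, so it overhangs the cone's flats), then a fixed threaded spindle of 20 mm diameter up to 48 mm.
- stop_post (a point): Foot centre, on the wood, of the fixed round rubber stop post: 16 mm diameter, 26 mm tall, at x = -155, y = +22 mm in the base's frame. The handle of the fitted spanner passes 3 mm from it on its -y side; the post then stops spanner and cone from following the nut clockwise.
- cone_flats (a point): Point on the axis of the steel bearing cone, 5 mm above the wood (21 mm above the table). The cone is a block 36 mm wide in its own y (its two flats face +y and -y) and 32 mm long in x. As set, its x is parallel to the base's x. The spanner goes on from the base's -x side, moving along +x under the nut, handle pointing to -x.
- cone (a joint): Angle of the bearing cone, rad, clockwise seen from above positive, 0 as set. It has rubbing friction of 0.3 N m and no stop; less than the nut's friction, so a cone that is not held turns with the nut. With the spanner fitted it still has about 0.2 rad of play before it is held.
- locknut (a joint): Angle of the locknut relative to the cone, rad, clockwise seen from above positive. Starts loose between 0 and 0.4; drags on the cone with 0.5 N m and stops dead at 1.6, where it is tight.
- lever_end (a point): Centre of the 18 mm black ball ending the locknut's lever, 108 mm from the axis, 45 mm above the table. The lever is a level steel bar, 10 mm diameter, straight out from the nut. With the cone as set it points 80 degrees counterclockwise of the base's +x at locknut angle 0 and 12 degrees clockwise of +x when tight. 4 to 8 N near its end turn it.
- spanner_mid (a point): Middle of the loose flat dark steel spanner's handle, half-way up its 10 mm thickness, some 15 mm ahead of its centre of mass: grip here. Its x runs from handle to jaw. Handle 22 mm wide, from x = -146 to +30 mm; head 64 mm wide, from +28 mm; mass about 0.28 kg. It lies on the table left or right of the base, jaw roughly away from the robot.
- spanner_jaw (a point): Centre of the spanner's open jaw, half-way up its thickness, 60 mm ahead (+x) of spanner_mid; on the cone's axis when fitted. The jaw is open to +x: 40 mm wide between two prongs, each 12 mm wide, that reach 21 mm beyond this point, with rounded tips; the throat lies 20 mm behind it.
- saucer: White ceramic saucer, 136 mm diameter, 18 mm high, origin under its centre; on the table on the other side of the base from the spanner. Bystander.
- tumbler: Empty glass tumbler, 72 mm diameter, 105 mm tall, origin under its centre. Bystander. A fixed black wooden domino box (about 170 x 130 x 90 mm with its open flap) also stands beyond the base, centred 0.86 to 0.88 m ahead of the robot, clear of the work.
- timer: Chrome two-button game timer, 60 x 130 x 62 mm, origin under its centre. Bystander.

How it is judged:
On the way, in this order (a step that is already met when the one before it is completed fails the run):
1. the spanner lies flat on the wood with its jaw on the cone's flats, let go (horizontal distance between spanner_jaw and cone_flats below 0.01 m and z of spanner_jaw in the frame of base below 0.025 m and angle between the x axis of spanner_jaw and the x axis of cone_flats, either way round below 0.3 rad and x of spanner_mid in the frame of base below -0.05 m and contact force between the fingers and spanner below 0.1 N), for 0.2 s.
2. the locknut is turned tight against the cone (value of joint locknut above 1.5 rad), for 0.2 s.
At the end, for the whole second after the job is handed in: The locknut is within 0.1 rad of its tight stop, the cone is within 0.35 rad of where it was set, the spanner lies at rest and flat on the wood with its jaw centre within 10 mm of the cone's axis and its handle towards the stop post's side, and the bystanders stand where they were (value of joint locknut above 1.5 rad and value of joint cone between -0.35 and 0.35 rad and horizontal distance between spanner_jaw and cone_flats below 0.01 m and z of spanner_jaw in the frame of base below 0.025 m and angle between spanner_jaw's own z axis and vertical below 0.1 rad and x of spanner_mid in the frame of base below -0.05 m and linear speed of spanner below 0.02 m/s); the robot touches nothing.
It fails at once if the bearing cone turned more than 0.35 rad from its setting (value of joint cone above 0.35 rad or value of joint cone below -0.35 rad).
It fails at once if a bystander pushed more than 25 mm or the tumbler tipped (distance of any of saucer, tumbler, timer from where it was at the start of the episode above 0.025 m or angle between tumbler's own z axis and vertical above 0.4 rad).
It also fails if it takes over 67 s, if anything falls off the work surface, if the arm or the gripper's body presses on something with over 40 N, if the wrist force passes 120 N, or if a joint passes its speed limit or range.

### The arm

A 6-joint arm with a two-finger parallel gripper is mounted at the origin on the work surface. World frame = base frame: x ahead of the robot, y to its left, z up, the work surface at z = 0. Lengths are in m, angles in rad, forces in N, time in s.
With the tool pointing down it reaches from about 0.25 to 0.775 m from the base axis. Payload 8.9 kg.
Tool frame: the origin (TCP) lies midway between the tips of the shut fingers; the grasp point (between the pads) lies 19 mm behind it; z points along the fingers, y is the line along which they close (so a half turn about z gives the same grasp; the last joint's range is limited). The gripper opens to 85 mm and grips with 20 to 120 N. Pads are 22 mm wide; open, the fingers measure 114 mm over their backs; the gripper's body (76 mm by 85 mm) begins 54 mm behind the grasp point. The pads swing forward as they close: fully open they stand 13 mm farther back than shut.
Start: joints at [1.166, 0.291, -0.153, 1.127, 0, 1.431], TCP at [0.138, 0.507, 0.231] pointing down, gripper open.
Joint ranges: [-2.52, 2.52], [-0.91, 1.74], [-1.3, 1.37], [-1.96, 2.02], [-1.52, 1.47], [-3.14, 3.14]. Speed limits (rad/s): [2.22, 2.22, 2.79, 3.14, 3.14, 3.14].

### API

Orientations are given as a unit quaternion [x, y, z, w].
In Python, from plant import * gives the robot as it stands. The module is installed in compiled form; this text tells all that it offers.
- The arm moves only by the shell command python3 -m creep 'ROWS' [FORCE]. ROWS is text: rows parted by semicolons, each of 5 numbers parted by spaces: the closure, from -1 (fully open) to 1 (shut), then the shift along the tool's x, y, z in mm, then the turn about the tool's z in degrees. In form: gripper dx dy dz turn; .... A call has 1 to 10 rows; each row is the pose to reach, as a shift and turn from the pose commanded when the call began, along the tool's axes at that moment; what a row does not reach only later rows make up. A row lasts 1/10 s, in which the tool goes at most 50 mm and 8.59 degrees, less where a joint would pass 70% of its speed; a pose out of reach is approached as far as the arm can. A call with a gripper value outside its range is refused whole. The fingers move at their own pace and stop on an object; FORCE is the grip in N (left out, the last holds). Time passes only in rows, so rows that repeat a pose let the fingers close. It gives the time, the measured TCP pose, the force, the opening and the grip force at its end, in the units of the state.
- state(): the state, without advancing time (a new reading comes with each control period).
- snapshot(name): name is "scene" or "top" or "wrist"; returns a dict with "img" (400x640x3 uint8, red, green, blue), "intrinsics" (3x3 intrinsics, pixels), "distortion" ([k1, k2, p1, p2, k3] as OpenCV has them; the pictures are not rectified), "pose" (4x4, takes a point from camera to world coordinates). Camera axes: x right, y up, looking along -z (the intrinsics and any distortion apply to the point x, -y, -z); pixel columns grow to the right and rows downward; lengths in m; the calibration is good to about 2 mm. A picture is of the moment at which its call begins. There is no depth.
- job_done(): hands the job in; it is judged then, once.
The state is a dict: "time_s": time; "q": joint angles; "joint_velocities": joint speeds; "effort": joint torques, N m; "tool_pos": TCP position; "tcp_rot": TCP orientation; "force": force on the tool from outside, world axes, zero at the start; "moment": the same for the moment, N m; "gripper_width": finger opening in m; "grasp_force": force on a finger pad.
Only numpy, scipy, OpenCV 4.12 (cv2) and the standard library are available. Lean on these libraries where they do the work, as an engineer would, in place of code of your own. Each camera call takes 0.05 s, during which the arm holds its last target. There are 200 camera calls.

## Working session

There is one attempt and no reset: what is moved stays moved. The work goes in short steps, Python scripts to look and compute and a shell command to move; the robot and the scene stay as the last step left them, time stands still between calls to the robot, and variables do not carry over. Pictures are saved under pics/ and viewed, at most 12 in all, crops included, and the job is handed in when it is done.

```bash
mkdir -p pics
cat > h.py <<'E'
import numpy as np,cv2
from plant import *
from scipy.spatial.transform import Rotation as R
def snap(n,f):
    s=snapshot(n); cv2.imwrite('pics/'+f,cv2.cvtColor(s['img'],cv2.COLOR_RGB2BGR)); np.savez('pics/'+f[:-4]+'.npz',**{k:np.array(v) for k,v in s.items()}); return s
def ld(f): return np.load('pics/'+f+'.npz')
def p2w(s,uv,z):
    uv=np.array(uv,float).reshape(-1,1,2)
    n=cv2.undistortPoints(uv,np.array(s['intrinsics']),np.array(s['distortion'],float))[:,0]
    P=np.array(s['pose']); d=np.c_[n[:,0],-n[:,1],-np.ones(len(n))]@P[:3,:3].T; o=P[:3,3]
    z=np.broadcast_to(z,len(n))
    return o+d*((z-o[2])/d[:,2])[:,None]
def w2p(s,X):
    P=np.array(s['pose']); c=(np.array(X,float).reshape(-1,3)-P[:3,3])@P[:3,:3]; c=c*[1,-1,-1]
    return cv2.projectPoints(c,np.zeros(3),np.zeros(3),np.array(s['intrinsics']),np.array(s['distortion'],float))[0][:,0]
E
python3 - <<'E'
from h import *
a=snap('top','top1.png');b=snap('scene','scene1.png')
np.set_printoptions(precision=3,suppress=True)
print(a['pose'],b['pose'],a['intrinsics'],state())
E
```

```text
[[-0.015  0.997 -0.076  0.464]
 [-1.    -0.016 -0.011 -0.009]
 [-0.012  0.076  0.997  1.089]
 [ 0.     0.     0.     1.   ]] [[-0.816 -0.435  0.381  1.006]
 [ 0.579 -0.62   0.53   0.631]
 [ 0.006  0.653  0.757  0.964]
 [ 0.     0.     0.     1.   ]] [[372.143   0.    317.024]
 [  0.    372.143 200.094]
 [  0.      0.      1.   ]] {'time_s': 0.1, 'q': array([ 1.166,  0.291, -0.154,  1.127, -0.   ,  1.432]), 'joint_velocities': array([ 0.   , -0.   ,  0.003, -0.001,  0.001,  0.002]), 'effort': array([  0.001, -53.798,  33.192,   0.009,  -0.   ,  -0.   ]), 'tool_pos': array([0.138, 0.506, 0.231]), 'tcp_rot': array([ 0.133,  0.991, -0.001, -0.   ]), 'force': array([ 0.466,  0.527, -0.45 ]), 'moment': array([-0.   ,  0.005, -0.012]), 'grasp_force': 0.0, 'gripper_width': 0.08538836577855483}
```

View pics/top1.png

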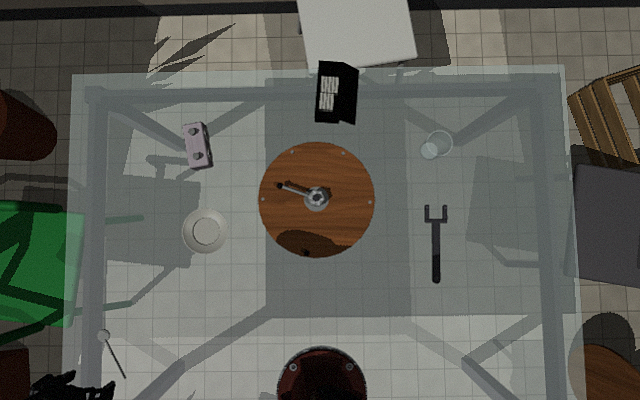

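View pics/scene1.png

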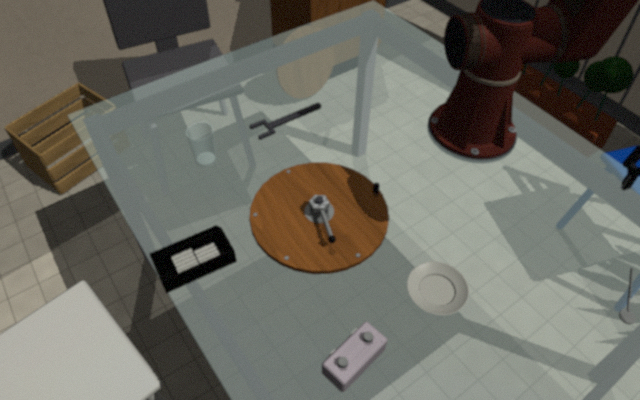

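The top view shows the base centred at about (316,199), the lever ball at (279,185), the post near (306,252) and the spanner with its jaw at (436,212) and handle end at (436,282). The saucer, timer and tumbler are well clear. The scene view agrees. I'll enlarge the top view to measure.

Run:
```python
from h import *
im=cv2.imread('pics/top1.png')[135:290,250:460]
im=cv2.resize(np.clip(im*1.6,0,255).astype('uint8'),None,fx=3.8,fy=3.8,interpolation=cv2.INTER_CUBIC)
cv2.imwrite('pics/z1.png',im)
```

```text
(no output)
```

View pics/z1.png

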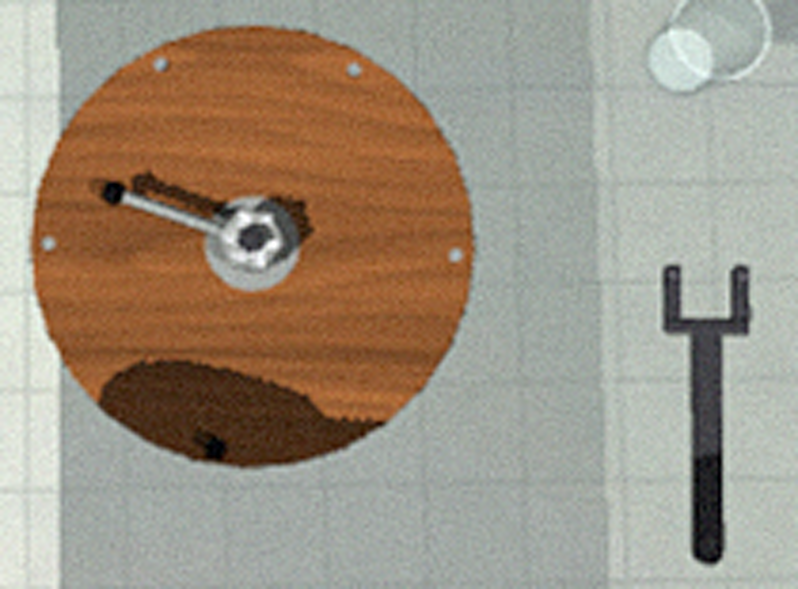

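The zoom shows these positions: disc edge x 33–474 and y 25–467, ball (113,193), post (213,447). On the spanner the prong tips are at y≈265, outer edges x 664–749, and the handle end is (707,565).

Run:
```python
from h import *
np.set_printoptions(precision=4,suppress=True)
s=ld('top1')
z=lambda x,y:[(x+.5)/3.8-.5+250,(y+.5)/3.8-.5+135]
# automatic disc fit
hsv=cv2.cvtColor(s['img'],cv2.COLOR_RGB2HSV)
m=((hsv[...,0]<22)&(hsv[...,1]>90)).astype('uint8'); m[:130]=0;m[270:]=0;m[:,:240]=0;m[:,400:]=0
c=max(cv2.findContours(m,0,1)[0],key=cv2.contourArea)
X=p2w(s,cv2.convexHull(c)[:,0].astype(float),.016); e=cv2.minEnclosingCircle(X[:,:2].astype('float32')); print('disc',e)
A=np.c_[2*X[:,:2],np.ones(len(X))];r=np.linalg.lstsq(A,(X[:,:2]**2).sum(1),rcond=None)[0];print(r[:2],np.sqrt(r[2]+r[0]**2+r[1]**2))
C=r[:2]
print('spindle',p2w(s,[z(256,237)],.064))
b=p2w(s,[z(113,193)],.045)[0];print('ball',b,np.hypot(*(b[:2]-C)),np.degrees(np.arctan2(*(b[:2]-C)[::-1])))
p=p2w(s,[z(213,447)],.03)[0];d=p[:2]-C;print('post',p,np.hypot(*d),'yaw',np.degrees(np.arctan2(d[1],d[0])-np.arctan2(.022,-.155)))
S=p2w(s,[z(673,265),z(741,265),z(664,334),z(749,334),z(707,565)],.01);print(S)
m1=(S[0]+S[1])/2;ax=m1-S[4];print('len',np.linalg.norm(ax),'yaw',np.degrees(np.arctan2(ax[1],ax[0])),'mid',m1-ax/np.linalg.norm(ax)*.081)
st=state();print(R.from_quat(st['tcp_rot']).as_matrix())
```

```text
disc ((0.550187349319458, 0.006563104223459959), 0.16853345930576324)
[0.5501 0.0067] 0.1679118410264554
spindle [[0.5506 0.0028 0.064 ]]
ball [0.5868 0.1088 0.045 ] 0.10858189883134331 70.21327726701425
post [0.3973 0.0375 0.03  ] 0.15582656772629164 yaw -3.334393683011638
[[ 0.5286 -0.3144  0.01  ]
 [ 0.5278 -0.3661  0.01  ]
 [ 0.4762 -0.3056  0.01  ]
 [ 0.4752 -0.37    0.01  ]
 [ 0.3026 -0.3315  0.01  ]]
len 0.22580213307330183 yaw -2.2097784132875997 mid [ 0.4473 -0.3371  0.01  ]
[[-0.9649  0.2627 -0.0005]
 [ 0.2627  0.9649 -0.0011]
 [ 0.0002 -0.0012 -1.    ]]
```

```bash
cat >> h.py <<'E'
def to(p,yaw=None):
    "print shift (mm, tool axes) and turn for TCP target p, tool-x angle yaw (deg)"
    st=state(); M=R.from_quat(st['tcp_rot']).as_matrix(); y=np.degrees(np.arctan2(M[1,0],M[0,0]))
    print('shift',np.round(M.T@(np.array(p)-st['tool_pos'])*1000,1),'turn',None if yaw is None else round((y-yaw+180)%360-180,2),'at',np.round(st['tool_pos'],4),'yaw',round(y,2),'w',round(st['gripper_width'],4),'F',np.round(st['force'],1),'t',round(st['time_s'],2))
E
python3 -c "
from h import *
to([.447,-.337,.20],178.5)"
```

```text
shift [-519.9 -732.3   31.6] turn -13.73 at [0.1378 0.5062 0.2308] yaw 164.77 w 0.0854 F [ 0.5  0.5 -0.4] t 0.1
```

```bash
R="";
python3 -m creep '-1 -520 -732 32 -14;-1 -520 -732 32 -14;-1 -520 -732 32 -14;-1 -520 -732 32 -14;-1 -520 -732 32 -14;-1 -520 -732 32 -14;-1 -520 -732 32 -14;-1 -520 -732 32 -14;-1 -520 -732 32 -14;-1 -520 -732 32 -14'; python3 -c "
from h import *
to([.447,-.337,.20],178.5)"
```

```text
time_s: 1.1
tool_pos: [0.3081, 0.0428, 0.2139]
tcp_rot: [0.011, 1.0, 0.0, 0.0]
force: [1.6, 1.0, 0.1]
gripper_width: 0.0853
grasp_force: 0.0
shift [-146.9 -376.8   13.9] turn 0.29 at [0.3081 0.0428 0.2139] yaw 178.79 w 0.0853 F [1.6 1.  0.1] t 1.1
```

```bash
python3 -m creep '-0.2 -147 -377 14 0;-0.2 -147 -377 14 0;-0.2 -147 -377 14 0;-0.2 -147 -377 14 0;-0.2 -147 -377 14 0;-0.2 -147 -377 14 0;-0.2 -147 -377 14 0;-0.2 -147 -377 14 0;-0.2 -147 -377 14 0;-0.2 -147 -377 14 0'; python3 -c "
from h import *
to([.447,-.337,.20],178.5)
s=snap('wrist','w1.png');print(s['pose'])"
```

```text
time_s: 2.1
tool_pos: [0.4466, -0.3363, 0.1987]
tcp_rot: [0.012, 1.0, 0.001, -0.001]
force: [-0.4, 0.4, 0.0]
gripper_width: 0.0509
grasp_force: 0.0
shift [-0.4 -0.7 -1.3] turn 0.18 at [ 0.4466 -0.3363  0.1987] yaw 178.68 w 0.0509 F [-0.4  0.4  0. ] t 2.1
[[ 2.33365185e-02 -9.62333416e-01 -2.70868610e-01  3.77934436e-01]
 [ 9.99727432e-01  2.26492597e-02  5.66332969e-03 -3.34737730e-01]
 [ 6.84962092e-04 -2.70926943e-01  9.62599669e-01  3.41748576e-01]
 [ 0.00000000e+00  0.00000000e+00  0.00000000e+00  1.00000000e+00]]
```

View pics/w1.png

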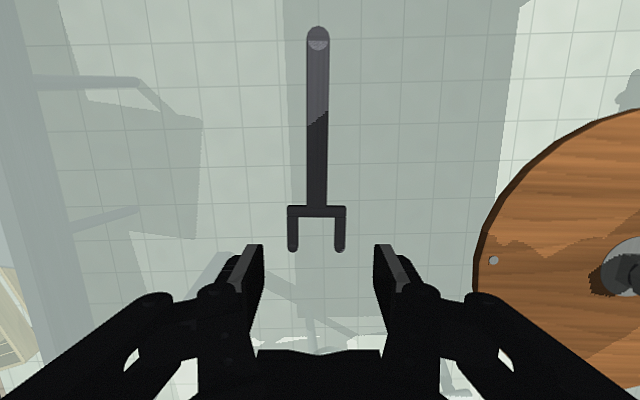

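The wrist view shows the spanner upright at column 317: handle end (318,27), head's rear edge at row 206 (columns 287–346), prong tips at row 252.

Run:
```python
from h import *
np.set_printoptions(precision=4,suppress=True)
s=ld('w1')
S=p2w(s,[[292,252],[340,252],[287,206],[346,206],[318,27],[307,60],[328,60],[306,195],[328,195]],.01);print(S)
m1=(S[0]+S[1])/2;ax=m1-S[4];print(np.linalg.norm(ax),np.degrees(np.arctan2(ax[1],ax[0])),m1-ax/np.linalg.norm(ax)*.081)
a=(S[5]+S[6])/2;b=(S[7]+S[8])/2;print(np.degrees(np.arctan2(*(b-a)[1::-1])))
mid=(m1-ax/np.linalg.norm(ax)*.081); print(w2p(s,[mid, [.447,-.337,.2]]))
to([mid[0],mid[1],.03],180+np.degrees(np.arctan2(ax[1],ax[0])))
```

```text
[[ 0.5287 -0.367   0.01  ]
 [ 0.53   -0.3139  0.01  ]
 [ 0.4755 -0.3699  0.01  ]
 [ 0.477  -0.3072  0.01  ]
 [ 0.3048 -0.333   0.01  ]
 [ 0.3325 -0.344   0.01  ]
 [ 0.333  -0.3242  0.01  ]
 [ 0.4639 -0.3493  0.01  ]
 [ 0.4644 -0.3262  0.01  ]]
0.2247095083305588 -1.9099545189257932 [ 0.4484 -0.3378  0.01  ]
-1.5991721494814521
[[316.6394 180.3252]
 [316.6064 260.424 ]]
shift [ -2.3  -3.  169. ] turn 0.65 at [ 0.4463 -0.335   0.199 ] yaw 178.74 w 0.0511 F [0.3 0.9 0.3] t 2.15
```

```bash
python3 -m creep '0.2 -2 -3 50 0.5;0.2 -2 -3 100 0.5;0.2 -2 -3 145 0.5;0.2 -2 -3 175 0.5;0.2 -2 -3 187 0.5;0.2 -2 -3 191 0.5;0.2 -2 -3 194 0.5;0.2 -2 -3 195 0.5;0.2 -2 -3 195 0.5'; python3 -c "
from h import *
to([.448,-.338,.001],178.3)"
```

```text
time_s: 3.05
tool_pos: [0.4495, -0.3391, 0.006]
tcp_rot: [0.015, 1.0, -0.001, 0.001]
force: [0.5, -0.0, 0.5]
gripper_width: 0.0342
grasp_force: 0.0
shift [1.5 1.  5. ] turn -0.02 at [ 0.4495 -0.3391  0.006 ] yaw 178.28 w 0.0342 F [ 0.5 -0.   0.5] t 3.05
```

Continue down in small steps to feel for the table.

```bash
python3 -m creep '0.2 1 1 2 0;0.2 1 1 4 0;0.2 1 1 4 0'; python3 -m creep '0.2 0 0 1 0;0.2 0 0 2 0;0.2 0 0 2 0'
```

```text
time_s: 3.35
tool_pos: [0.4477, -0.3374, 0.0007]
tcp_rot: [0.015, 1.0, 0.0, -0.0]
force: [-0.4, 0.4, -0.3]
gripper_width: 0.0339
grasp_force: 0.0
time_s: 3.65
tool_pos: [0.4479, -0.3376, -0.0008]
tcp_rot: [0.015, 1.0, -0.0, 0.0]
force: [-1.3, 2.0, 7.2]
gripper_width: 0.0339
grasp_force: 3.6
```

Table contact came at a TCP height of about -0.7 mm. I'll rise 2.5 mm and grip.

```bash
python3 -m creep '0.2 0 0 -2.5 0;1 0 0 -2.5 0;1 0 0 -2.5 0;1 0 0 -2.5 0;1 0 0 -2.5 0;1 0 0 -2.5 0' 80; python3 -m creep '1 0 0 -10 0;1 0 0 -30 0;1 0 0 -60 0;1 0 0 -90 0;1 0 0 -90 0'; python3 -c "
from h import *
to([.33,0,.09],177)"
```

```text
time_s: 4.25
tool_pos: [0.4481, -0.3377, 0.0019]
tcp_rot: [0.015, 1.0, -0.0, 0.0]
force: [-1.8, 1.5, 8.7]
gripper_width: 0.0192
grasp_force: 78.7
time_s: 4.75
tool_pos: [0.4497, -0.3392, 0.0951]
tcp_rot: [0.015, 1.0, -0.002, 0.002]
force: [1.0, -0.7, -2.5]
gripper_width: 0.0194
grasp_force: 79.2
shift [129.9 335.5   3.2] turn 1.28 at [ 0.4497 -0.3392  0.0951] yaw 178.28 w 0.0194 F [ 1.  -0.7 -2.5] t 4.75
```

```bash
python3 -m creep '1 20 45 0 1;1 30 90 0 1;1 45 135 0 1;1 45 180 0 1;1 45 225 0 1;1 45 270 0 1;1 45 315 0 1;1 45 350 0 1;1 45 350 0 1;1 45 350 0 1'; python3 -c "
from h import *
to([.41,.013,.09],177)
s=snap('wrist','w2.png');to([.41,.013,.09],177);t=snap('top','top2.png')
a=cv2.imread('pics/w2.png');b=cv2.imread('pics/top2.png')[135:290,250:460]
cv2.imwrite('pics/z2.png',cv2.resize(np.clip(b*1.6,0,255).astype('uint8'),None,fx=3.8,fy=3.8,interpolation=cv2.INTER_CUBIC))"
```

```text
time_s: 5.75
tool_pos: [0.4129, 0.0144, 0.0908]
tcp_rot: [0.023, 1.0, -0.0, -0.0]
force: [0.3, 0.6, -2.9]
gripper_width: 0.0194
grasp_force: 79.6
shift [ 2.8 -1.5  0.8] turn 0.4 at [0.4129 0.0144 0.0908] yaw 177.4 w 0.0194 F [ 0.3  0.6 -2.9] t 5.75
shift [ 3.  -0.8  0.9] turn 0.32 at [0.4131 0.0137 0.0909] yaw 177.32 w 0.0194 F [ 0.4 -0.6 -2.8] t 5.8
```

View pics/w2.png

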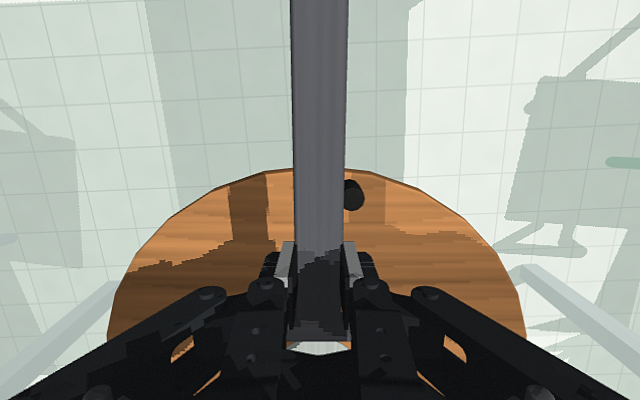

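The wrist view shows the held handle (columns 290–348), the post at about (354,194) just to its right, and the disc's rim with its near edge at row 168. The gripper hides the cone, so I'll check the top view.

View pics/z2.png

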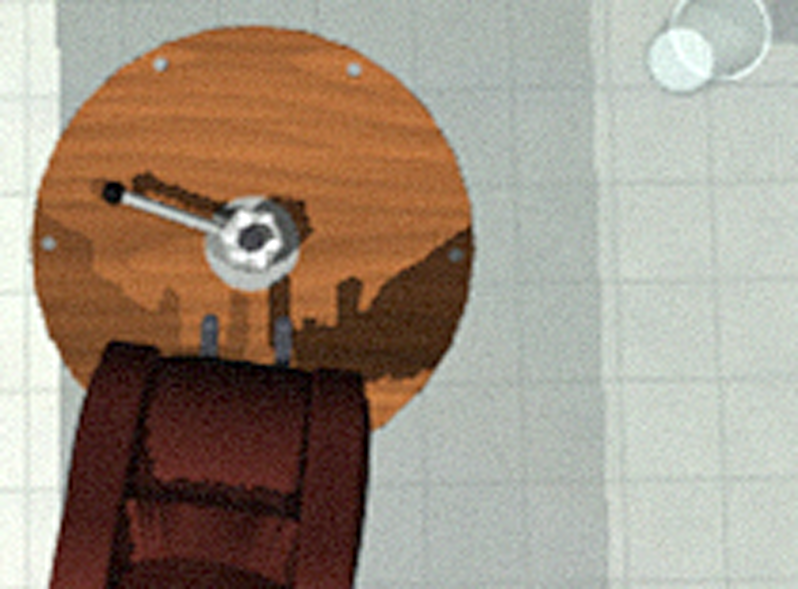

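Run:
```python
from h import *
np.set_printoptions(precision=4,suppress=True)
s=ld('w2')
hsv=cv2.cvtColor(s['img'],cv2.COLOR_RGB2HSV)
m=((hsv[...,0]<22)&(hsv[...,1]>80)&(hsv[...,2]>110)).astype('uint8')
P=[]
for x in list(range(130,285,5))+list(range(370,510,5)):
    y=np.flatnonzero(m[:,x]); 
    if len(y): P.append([x,y[0]])
X=p2w(s,P,.016)[:,:2]
from scipy.optimize import least_squares
for k in range(2):
    r=least_squares(lambda c:np.hypot(*(X-c).T)-.1695,[.55,.005],loss='soft_l1',f_scale=.001)
    print(r.x,np.std(r.fun),np.abs(r.fun).max())
def fit(img,u,v):  # dark post profile
    for y in range(176,214,4): print(y,np.round(img[y,340:372:2].mean(1)).astype(int))
fit(s['img'],0,0)
print(p2w(s,[[364,190],[364,200]],.035),s['pose'][:3,3])
```

```text
[0.5523 0.007 ] 0.0009875719960320696 0.004166001091764043
[0.5523 0.007 ] 0.0009875719960320696 0.004166001091764043
176 [ 95  93  98 142 141 140 113 117 116 120 120 121 122 125 123 126]
180 [ 96  94  33   3   8   9  14  60 118 112 112 111 111 112 111 112]
184 [ 97  95  42  14  17  22  21  21  21  51 117 111 108 109 111 108]
188 [ 98  94  24  18  20  31  37  35  29  26  33 115 107 107 107 106]
192 [ 97  93  37  31  33  32  33  32  34  37  34  30 120 114 113 112]
196 [ 96  93  34  32  32  33  33  33  31  35  34  35  80 117 117 118]
200 [ 95  93  28  33  32  33  34  34  33  33  34  32  76 123 120 120]
204 [ 95  92  29  33  33  30  34  31  32  32  32  40 116 110 109 110]
208 [ 96  86  55  25  29  32  33  31  27  35 120 114 116 114 114 113]
212 [ 96  81 141 135 130 116 116 114 112 111 113 112 112 111 112 111]
[[0.3941 0.0441 0.035 ]
 [0.4006 0.044  0.035 ]] [0.3443 0.0177 0.2338]
```

Run:
```python
from h import *
np.set_printoptions(precision=4,suppress=True)
s=ld('w2'); t=ld('top2')
from scipy.optimize import least_squares
a=np.linspace(0,2*np.pi,73)
def sil(c):
    pts=np.vstack([np.c_[c[0]+.008*np.cos(a),c[1]+.008*np.sin(a),np.full(73,z)] for z in(.016,.042)])
    q=w2p(s,pts); return np.array([q[:,0].max(),q[:,1].min(),q[:,1].max()])
r=least_squares(lambda c:sil(c)-[364,178.5,210.5],[.397,.037]);print('post wrist',r.x,r.fun)
z=lambda x,y:[(x+.5)/3.8-.5+250,(y+.5)/3.8-.5+135]
print('washer',p2w(t,[z(252,243.5)],.017),'nut',p2w(t,[z(255,237)],.053))
S=p2w(t,[z(210,316),z(283,319)],.095);print('prong tips top',S,S.mean(0))
q=p2w(s,[[290,20],[348,20],[294,220],[345,220]],.099); print('handle in wrist',(q[0]+q[1])/2,(q[2]+q[3])/2)
to([.41,.013,.09],177)
```

```text
post wrist [0.3975 0.0351] [-0.0002 -0.9586  0.8949]
washer [[0.5497 0.0064 0.017 ]] nut [[0.5516 0.0036 0.053 ]]
prong tips top [[ 0.4928  0.0356  0.095 ]
 [ 0.4899 -0.0157  0.095 ]] [0.4914 0.01   0.095 ]
handle in wrist [0.3123 0.0193 0.099 ] [0.3907 0.016  0.099 ]
shift [ 3.2 -0.3  0.9] turn 0.24 at [0.4132 0.0132 0.0909] yaw 177.24 w 0.0194 F [-0.6  0.6 -2.7] t 5.85
```

Run:
```python
from h import *
t=ld('top2'); k=12;u0,v0=290,170
im=cv2.cvtColor(t['img'],cv2.COLOR_RGB2BGR)[v0:v0+50,u0:u0+55]
im=cv2.resize(np.clip(im*1.5,0,255).astype('uint8'),None,fx=k,fy=k,interpolation=cv2.INTER_CUBIC)
a=np.linspace(0,2*np.pi,60)
for c,col in(((.551,.0065),(0,255,0)),((.551,.003),(0,0,255))):
  for r,z in((.010,.064),(.024,.053)):
    q=w2p(t,np.c_[c[0]+r*np.cos(a),c[1]+r*np.sin(a),0*a+z])
    cv2.polylines(im,[np.int32(((q-[u0,v0])+.5)*k)],True,col,1)
cv2.imwrite('pics/z3.png',im)
```

```text
(no output)
```

View pics/z3.png

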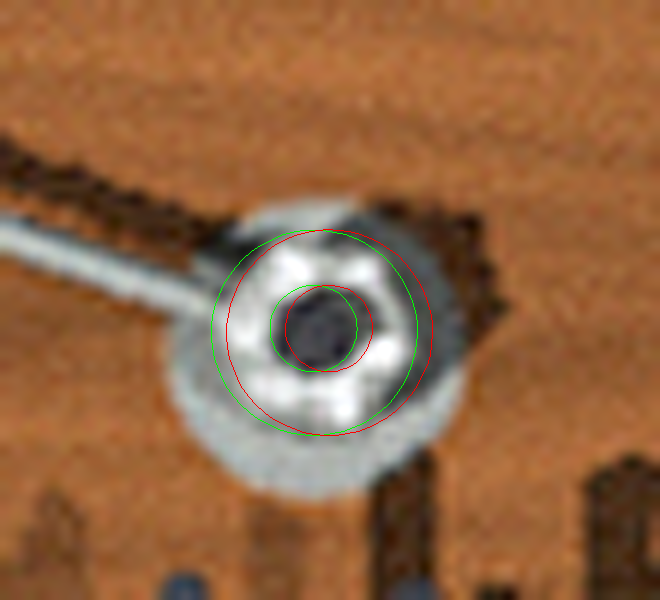

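The spindle's dark top at (321,328) lies between the two overlays, so the axis is at y≈0.005. I'll line up at x=0.415 and lower to just above the wood.

```bash
python3 -c "
from h import *
to([.415,.0115,.020],177.3)"
```

```text
shift [-1.9 -1.6 70.9] turn -0.06 at [0.4132 0.0132 0.0909] yaw 177.24 w 0.0194 F [-0.6  0.6 -2.7] t 5.85
```

```bash
python3 -m creep '1 -2 -1.5 15 0;1 -2 -1.5 30 0;1 -2 -1.5 45 0;1 -2 -1.5 58 0;1 -2 -1.5 65 0;1 -2 -1.5 69 0;1 -2 -1.5 71 0;1 -2 -1.5 71 0' 100;python3 -c "
from h import *
to([.490,.008,.020],177.3)"
```

```text
time_s: 6.65
tool_pos: [0.4156, 0.0119, 0.0204]
tcp_rot: [0.024, 1.0, -0.0, 0.0]
force: [-0.2, 0.2, -3.1]
gripper_width: 0.0182
grasp_force: 101.7
shift [-74.6  -0.3   0.4] turn -0.05 at [0.4156 0.0119 0.0204] yaw 177.25 w 0.0182 F [-0.2  0.2 -3.1] t 6.65
```

```bash
python3 -m creep '1 -20 0 0.5 0;1 -32 0 0.5 0;1 -38 0 0.5 0;1 -42 0 0.5 0;1 -46 0 0.5 0;1 -50 0 0.5 0;1 -50 0 0.5 0'
```

```text
time_s: 7.35
tool_pos: [0.4657, 0.0097, 0.0198]
tcp_rot: [0.024, 1.0, -0.0, 0.0]
force: [-0.2, -0.4, -2.6]
gripper_width: 0.0182
grasp_force: 101.8
```

```bash
python3 -m creep '1 -8 0 0.5 0;1 -14 0 0.5 0;1 -19 0 0.5 0;1 -23 0 0.5 0;1 -26 0 0.5 0;1 -26 0 0.5 0';  python3 -m creep '1 -1.5 0 0 0;1 -3 0 0 0;1 -4 0 0 0;1 -4 0 0 0'
```

```text
time_s: 7.95
tool_pos: [0.4917, 0.0085, 0.0193]
tcp_rot: [0.024, 1.0, 0.0, 0.0]
force: [-0.0, -1.1, -3.1]
gripper_width: 0.0185
grasp_force: 101.8
time_s: 8.35
tool_pos: [0.4944, 0.0084, 0.0191]
tcp_rot: [0.024, 1.0, -0.0, -0.001]
force: [-3.2, -0.4, -1.5]
gripper_width: 0.0185
grasp_force: 102.0
```

Throat contact came at x≈0.494, so the fitted mid is 0.490. Back off 4 mm, set down, open.

```bash
python3 -m creep '1 2 0 0 0;1 4 0 0 0;1 4 0 0.7 0;1 4 0 1.4 0;1 4 0 1.4 0'; python3 -m creep '0.1 0 0 0 0;0.1 0 0 0 0;0.1 0 0 0 0;0.1 0 0 -1 0;0.1 0 0 -1 0' 30; python3 -c "
from h import *
to([.490,.008,.020],177.3)"
```

```text
time_s: 8.85
tool_pos: [0.4914, 0.0085, 0.0181]
tcp_rot: [0.024, 1.0, -0.0, 0.0]
force: [-0.8, 0.3, 1.2]
gripper_width: 0.0189
grasp_force: 102.3
time_s: 9.35
tool_pos: [0.4914, 0.0085, 0.019]
tcp_rot: [0.024, 1.0, -0.0, 0.0]
force: [0.9, 0.2, -0.1]
gripper_width: 0.0386
grasp_force: 0.0
shift [ 1.4 -0.6 -1. ] turn -0.03 at [0.4914 0.0085 0.019 ] yaw 177.27 w 0.0386 F [ 0.9  0.2 -0.1] t 9.35
```

```bash
python3 -m creep '0.1 0 0 -5 0;0.1 0 0 -30 0;0.1 0 0 -70 0;0.1 0 0 -110 0;1 0 45 -110 5;1 0 90 -110 13;1 0 135 -110 17;1 0 180 -110 17;1 0 200 -110 17;1 0 200 -110 17'
python3 - <<'E'
from h import *
to([.551,.090,.030],160)
a=snap('top','top3.png');b=snap('scene','scene3.png')
f=lambda n,u,v,w,h,k:cv2.resize(np.clip(cv2.imread(n)[v:v+h,u:u+w]*1.5,0,255).astype('uint8'),(w*k,h*k),interpolation=cv2.INTER_CUBIC)
A=f('pics/top3.png',250,140,130,145,3);B=f('pics/scene3.png',250,150,145,145,3)[:,:405]
cv2.imwrite('pics/z4.png',np.hstack([A,B]))
E
```

```text
time_s: 10.35
tool_pos: [0.5006, 0.2109, 0.1291]
tcp_rot: [0.17, 0.986, 0.0, 0.0]
force: [-0.3, -1.1, -0.6]
gripper_width: 0.0002
grasp_force: 0.0
shift [-87.9 -97.2  99.1] turn 0.48 at [0.5006 0.2109 0.1291] yaw 160.48 w 0.0002 F [-0.3 -1.1 -0.6] t 10.35
```

View pics/z4.png

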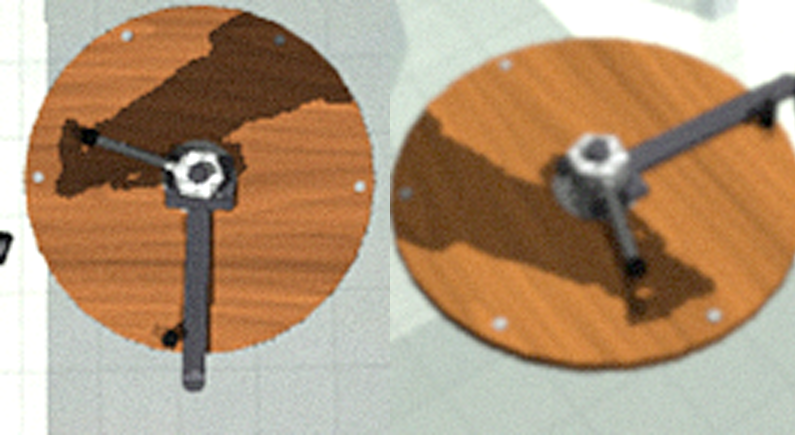

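The spanner sits on the flats (left half: head around (200,180), handle down to (194,385), post just to its left at (170,337)). The lever is still at about 70°. Now I'll place the shut fingers on the lever's counterclockwise side.

```bash
python3 -m creep '1 -44 -48 0 0.5;1 -88 -97 0 0.5;1 -88 -97 0 0.5;1 -88 -97 0 0.5;1 -88 -97 40 0.5;1 -88 -97 75 0.5;1 -88 -97 93 0.5;1 -88 -97 99 0.5;1 -88 -97 99 0.5'
cat >> h.py <<'E'
def arc(phis,o=.017,r=.08,C=(.552,.005),z=.03):
    e=lambda d:np.array([np.cos(np.radians(d)),np.sin(np.radians(d)),0])
    st=state(); M=R.from_quat(st['tcp_rot']).as_matrix(); y=np.degrees(np.arctan2(M[1,0],M[0,0]))
    d=st['tool_pos']-np.array([*C,z]); print('now at angle',np.degrees(np.arctan2(d[1],d[0])),np.hypot(*d[:2]),'bar angle for o:',np.degrees(np.arctan2(d[1],d[0])-np.arctan2(o,r)))
    for f in phis:
        p=np.array([*C,z])+r*e(f)+o*e(f+90)
        print(f,np.round(M.T@(p-st['tool_pos'])*1000,0),'turn',round((y-(f+90)+180)%360-180))
E
python3 -c "
from h import *
arc(range(70,-40,-5))"
```

```text
time_s: 11.35
tool_pos: [0.5502, 0.087, 0.0296]
tcp_rot: [0.176, 0.984, -0.0, -0.001]
force: [-0.4, -0.6, -0.4]
gripper_width: 0.0002
grasp_force: 0.0
now at angle 91.24191784802206 0.08200753073425841 bar angle for o: 79.24501854009849
70 [-13.   4.  -0.] turn 0
65 [-20.   5.  -0.] turn 5
60 [-27.   5.  -0.] turn 10
55 [-34.   5.  -0.] turn 15
50 [-41.   5.  -0.] turn 20
45 [-48.   3.  -0.] turn 25
40 [-55.   2.  -0.] turn 30
35 [-62.  -1.  -0.] turn 35
30 [-68.  -4.  -0.] turn 40
25 [-74.  -8.  -0.] turn 45
20 [-80. -12.  -0.] turn 50
15 [-86. -16.  -0.] turn 55
10 [-91. -21.  -0.] turn 60
5 [-95. -27.  -0.] turn 65
0 [-99. -33.  -0.] turn 70
-5 [-103.  -39.   -0.] turn 75
-10 [-106.  -45.   -0.] turn 80
-15 [-108.  -52.   -0.] turn 85
-20 [-110.  -59.   -0.] turn 90
-25 [-111.  -66.   -0.] turn 95
-30 [-112.  -73.   -0.] turn 100
-35 [-112.  -80.   -0.] turn 105
```

```bash
python3 -m creep '1 -7 2 0 0;1 -13 4 0 0;1 -20 5 0 5;1 -27 5 0 10;1 -34 5 0 15;1 -41 5 0 20;1 -48 3 0 25;1 -55 2 0 30;1 -62 -1 0 35;1 -62 -1 0 35'; python3 -c "
from h import *
t=snap('top','top4.png')
arc(range(30,-40,-5));print(state()['moment'])"
```

```text
time_s: 12.35
tool_pos: [0.6091, 0.0649, 0.0306]
tcp_rot: [0.465, 0.885, 0.0, -0.0]
force: [-2.7, 1.8, 1.7]
gripper_width: -0.0001
grasp_force: 1.1
now at angle 46.31680720389872 0.08286682641492836 bar angle for o: 34.31990789597514
30 [-6. -0.  1.] turn 5
25 [-13.   1.   1.] turn 10
20 [-21.   0.   1.] turn 15
15 [-28.  -0.   1.] turn 20
10 [-35.  -1.   1.] turn 25
5 [-42.  -3.   1.] turn 30
0 [-48.  -6.   1.] turn 35
-5 [-55.  -9.   1.] turn 40
-10 [-61. -12.   1.] turn 45
-15 [-67. -17.   1.] turn 50
-20 [-72. -21.   1.] turn 55
-25 [-77. -26.   1.] turn 60
-30 [-82. -32.   1.] turn 65
-35 [-86. -38.   1.] turn 70
[ 0.20265666  0.50084982 -0.03276258]
```

```bash
python3 -m creep '1 -6 0 0 5;1 -13 1 0 10;1 -21 0 0 15;1 -28 0 0 20;1 -35 -1 0 25;1 -42 -3 0 30;1 -48 -6 0 35;1 -48 -6 0 35'; python3 -c "
from h import *
t=snap('top','top5.png')
arc(range(-5,-45,-5))"
```

```text
time_s: 13.2
tool_pos: [0.6321, 0.0222, 0.0306]
tcp_rot: [0.709, 0.706, 0.001, 0.0]
force: [0.4, 2.8, 0.7]
gripper_width: -0.0005
grasp_force: 1.2
now at angle 12.169833982859494 0.08185931971736664 bar angle for o: 0.17293467493591375
-5 [-7.  1.  1.] turn 5
-10 [-14.   2.   1.] turn 10
-15 [-22.   2.   1.] turn 15
-20 [-29.   1.   1.] turn 20
-25 [-36.  -0.   1.] turn 25
-30 [-43.  -2.   1.] turn 30
-35 [-49.  -5.   1.] turn 35
-40 [-56.  -8.   1.] turn 40
```

Now slower, watching for the force to rise at the stop.

```bash
python3 -m creep '1 -4 0 0 2;1 -7 1 0 5;1 -11 1 0 7;1 -14 2 0 10;1 -14 2 0 10';  python3 -m creep '1 -2 0 0 1;1 -4 0 0 2;1 -6 0 0 4;1 -8 0 0 5;1 -8 0 0 5';python3 -c "
from h import *
t=snap('top','top6.png')
arc(range(-15,-45,-5))"
```

```text
time_s: 13.75
tool_pos: [0.6337, 0.0087, 0.0304]
tcp_rot: [0.767, 0.642, 0.001, -0.0]
force: [-0.3, 4.6, 1.8]
gripper_width: 0.0002
grasp_force: 2.1
time_s: 14.25
tool_pos: [0.6332, 0.0008, 0.0307]
tcp_rot: [0.794, 0.608, 0.001, 0.001]
force: [2.2, 3.1, 0.8]
gripper_width: 0.0001
grasp_force: 2.6
now at angle -2.926919330740019 0.08130689456335001 bar angle for o: -14.923818638663597
-15 [-0.  0.  1.] turn 0
-20 [-7.  2.  1.] turn 5
-25 [-14.   2.   1.] turn 10
-30 [-21.   2.   1.] turn 15
-35 [-28.   2.   1.] turn 20
-40 [-35.   0.   1.] turn 25
```

```bash
python3 -m creep '1 -2 0 0 1;1 -4 1 0 2;1 -6 2 0 4;1 -7 2 0 5;1 -7 2 0 5';  python3 -m creep '1 -1 0 0 0;1 -2 0 0 1;1 -3 0 0 2;1 -3 0 0 2';python3 -c "
from h import *
t=snap('top','top7.png')
arc(range(-20,-45,-5))
cv2.imwrite('pics/z7.png',np.hstack([cv2.resize(np.clip(cv2.imread('pics/'+n)[140:285,250:380]*1.5,0,255).astype('uint8'),None,fx=3,fy=3,interpolation=cv2.INTER_CUBIC) for n in('top5.png','top7.png')]))"
```

```text
time_s: 14.8
tool_pos: [0.6325, -0.0062, 0.0305]
tcp_rot: [0.82, 0.573, 0.001, -0.0]
force: [0.2, 4.5, 1.6]
gripper_width: 0.0001
grasp_force: 2.6
time_s: 15.2
tool_pos: [0.632, -0.0091, 0.0306]
tcp_rot: [0.829, 0.559, 0.001, 0.0]
force: [1.0, 6.0, 1.2]
gripper_width: 0.0003
grasp_force: 2.8
now at angle -9.971317860953338 0.08122971311057642 bar angle for o: -21.96821716887692
-20 [ 3. -0.  1.] turn -2
-25 [-4.  1.  1.] turn 3
-30 [-11.   2.   1.] turn 8
-35 [-18.   2.   1.] turn 13
-40 [-25.   2.   1.] turn 18
```

View pics/z7.png

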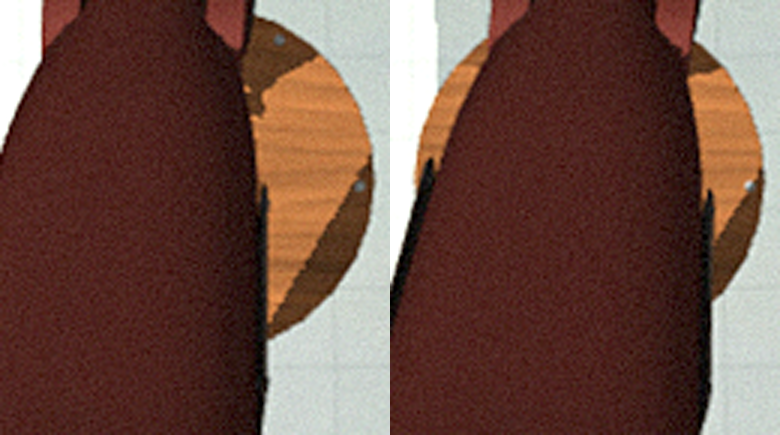

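The arm hides the work in the top view, so I'll continue by force.

```bash
python3 -m creep '1 -1 0 0 0;1 -2 0 0 1;1 -3 1 0 2;1 -4 1 0 3;1 -4 1 0 3';  python3 -m creep '1 -1 0 0 0;1 -2 0 0 1;1 -2 0 0 1';python3 -c "
from h import *
t=snap('scene','scene8.png')
arc(range(-25,-45,-5))
cv2.imwrite('pics/z8.png',cv2.resize(np.clip(cv2.imread('pics/scene8.png')[140:290,240:410]*1.5,0,255).astype('uint8'),None,fx=4,fy=4,interpolation=cv2.INTER_CUBIC))"
```

```text
time_s: 15.75
tool_pos: [0.6312, -0.013, 0.0305]
tcp_rot: [0.844, 0.537, 0.001, 0.0]
force: [0.8, 6.1, -0.2]
gripper_width: -0.0
grasp_force: 3.0
time_s: 16.05
tool_pos: [0.6309, -0.0142, 0.0307]
tcp_rot: [0.848, 0.53, 0.002, -0.0]
force: [2.2, 7.9, 1.8]
gripper_width: 0.0001
grasp_force: 4.6
now at angle -13.695202323446916 0.0811747869073416 bar angle for o: -25.692101631370495
-25 [1. 0. 1.] turn -1
-30 [-6.  2.  1.] turn 4
-35 [-13.   2.   1.] turn 9
-40 [-20.   2.   1.] turn 14
```

View pics/z8.png

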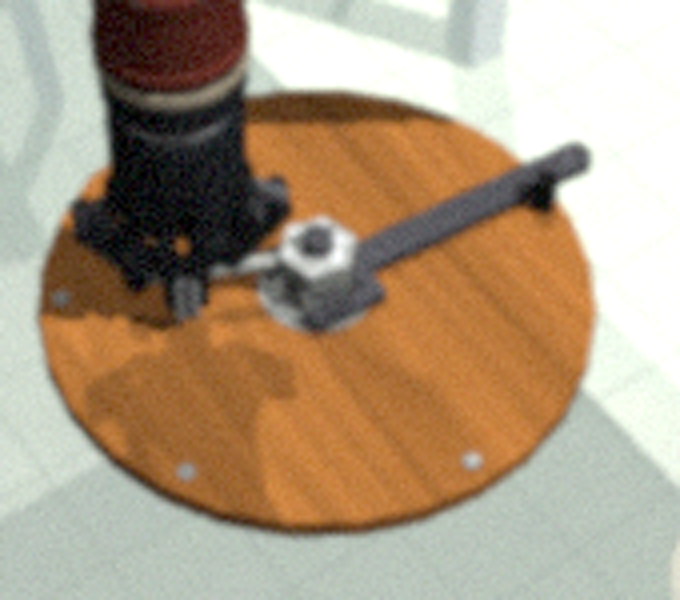

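The spanner's handle now bears against the post at (540,195), and the lever points past +x. Press on a little.

```bash
python3 -m creep '1 -1 0 0 0;1 -2 0 0 1;1 -2 0 0 1';python3 -m creep '1 -1 0 0 0;1 -2 1 0 1;1 -2 1 0 1'
```

```text
time_s: 16.4
tool_pos: [0.6306, -0.0154, 0.0308]
tcp_rot: [0.853, 0.522, 0.003, -0.0]
force: [4.3, 11.2, -0.2]
gripper_width: 0.0002
grasp_force: 6.2
time_s: 16.7
tool_pos: [0.6303, -0.0168, 0.0307]
tcp_rot: [0.857, 0.515, 0.003, -0.001]
force: [4.9, 15.4, 1.6]
gripper_width: -0.0
grasp_force: 7.8
```

A torque of about 1.3 N·m is well above the nut's 0.5 N·m drag, so the stop is engaged. Back off, lift clear and check.

```bash
python3 -m creep '1 0 0 0 0;1 0 0 0 0;1 3 0 0 0;1 8 0 0 0;1 14 0 0 0;1 16 0 -40 0;1 16 0 -90 0;1 16 0 -130 0;1 16 0 -150 0;1 16 0 -150 0'; python3 -c "
from h import *
to([.50,.23,.18])"
```

```text
time_s: 17.7
tool_pos: [0.6383, -0.0061, 0.1838]
tcp_rot: [0.858, 0.514, 0.002, 0.002]
force: [0.2, -0.0, -0.1]
gripper_width: 0.0001
grasp_force: 0.0
shift [ 142.8 -233.4    2.5] turn None at [ 0.6383 -0.0061  0.1838] yaw 61.81 w 0.0001 F [ 0.2 -0.  -0.1] t 17.7
```

```bash
python3 -m creep '1 22 -36 0 0;1 45 -75 0 0;1 70 -115 0 0;1 95 -155 0 0;1 120 -195 0 0;1 143 -233 0 0;1 143 -233 0 0;1 143 -233 0 0'
python3 - <<'E'
from h import *
a=snap('top','top9.png');b=snap('scene','scene9.png')
f=lambda n,u,v,w,h,k:cv2.resize(np.clip(cv2.imread(n)[v:v+h,u:u+w]*1.5,0,255).astype('uint8'),(w*k,h*k),interpolation=cv2.INTER_CUBIC)
cv2.imwrite('pics/z9.png',np.hstack([f('pics/top9.png',250,140,130,145,3),f('pics/scene9.png',250,150,135,145,3)]))
E
```

```text
time_s: 18.5
tool_pos: [0.4977, 0.231, 0.1792]
tcp_rot: [0.858, 0.514, -0.001, 0.0]
force: [-0.2, -0.1, 1.0]
gripper_width: 0.0
grasp_force: 0.0
```

View pics/z9.png

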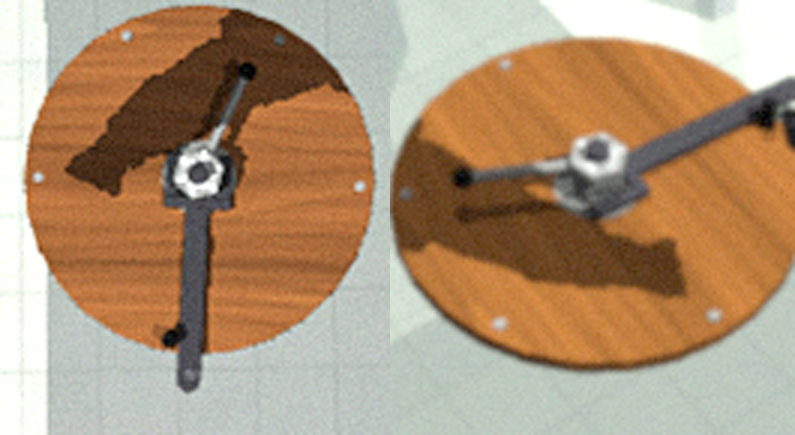

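Run:
```python
from h import *
np.set_printoptions(precision=4,suppress=True)
s=ld('top9');z=lambda x,y:[(x+.5)/3-.5+250,(y+.5)/3-.5+140]
b=p2w(s,[z(247.5,70)],.045)[0]-[.552,.005,0];print(b,np.hypot(*b[:2]),np.degrees(np.arctan2(b[1],b[0])))
h=p2w(s,[z(163,208),z(233,210),z(190,390),z(199,215)],.026);print(h); d=h[3]-h[2];d/=np.linalg.norm(d)
print('spanner yaw',np.degrees(np.arctan2(d[1],d[0])),'jaw',(h[0]+h[1])/2+d*.032, h[2]+d*.206)
```

```text
[ 0.0963 -0.0465  0.045 ] 0.10690161696390918 -25.785422605138997
[[ 0.52    0.0409  0.026 ]
 [ 0.517  -0.0258  0.026 ]
 [ 0.3479  0.0176  0.026 ]
 [ 0.5128  0.0067  0.026 ]]
spanner yaw -3.803362453994376 jaw [0.5504 0.0054 0.026 ] [0.5535 0.004  0.026 ]
```

The lever sits at -25.8°. That means the nut is tight with the cone using about its 0.2 rad of play. The jaw is within about 2 mm of the axis and the robot is clear.

```bash
python3 -c "
from plant import *
print(job_done())"
```

```text
the job is handed in; nothing more can be done
None
```

The job is handed in at about 18.6 s. The spanner is on the cone's flats with its handle against the stop post, and the locknut is tight by force and by lever angle. The cone turned about 0.2 rad, and the robot is clear. `job_done()` gave no verdict, and I did not re-measure the saucer, tumbler or timer, though no move went near them.

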